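# Clear the scanner lid and hold it half open

### The job

Acrylic offcuts have been left on the shut lid of the flatbed scanner: pick up the wooden scraper block and wipe all four off the side of the lid into the scrap tray, with the block and not with the fingers, then stand the block back upright on the desk, outside the tray. After that take the lid by the pull lip at its front, raise it without letting it drop back, and hold it half open, at 45 degrees, so that I can lay a drawing on the glass. Finish while still holding the lid there, and leave the glue bottle, tape roll, phone and tray where they are.

Things in the scene. Friction and masses are not known exactly. Their poses are not given: they have to be found in the camera images.
- scanner: A4 flatbed scanner, grey, fixed: base 270 (its x, front to back) x 370 (its y) x 45 mm high. Origin: centre of its underside, on the desk; -x is its front, towards the robot; z up. Shut, the dark grey lid covers the same 270 x 370 mm and its flat top, with the offcuts, is 65 mm above the desk.
- lid (a joint): Opening angle of the scanner's lid, rad: 0 shut, grows as its front edge rises, 0.785 is 45 degrees, stop at 1.75. The hinge is free, with no spring: if let go half open the lid (0.55 to 0.9 kg) falls shut. It takes 3 to 5 N upward at the lip.
- lid_hinge (a point): Point on the lid's hinge line at mid width, 130 mm behind the scanner's centre and 47 mm above the desk; the hinge line runs along the scanner's y. It does not move with the lid; its axes are the scanner's.
- lid_grip (a point): Middle of the pull lip, a flat grey tongue 40 wide (scanner's y), 12 thick, standing out 38 mm from the middle of the lid's front edge (lid 16 mm thick). 25 mm in front of that edge, 57 mm above the desk when shut; 290 mm from the hinge line along the lid, 10 mm above it. Moves with the lid: x to the hinge, z out of its top. Can be pinched by its sides from above, and turns between the pads.
- scraper: Scraper block: beech block on a black rubber foot, 180 mm long (its x), 32 mm thick (its y; 30 mm at the grip), 59 mm high, 0.19 kg, standing upright on the desk beside the scanner, on the side away from the tray. Origin: centre of its underside; z up.
- tray: Open scrap tray of bare aluminium, 240 (its x) x 130 (its y) x 36 mm high outside, walls and floor 4 mm, loose, 0.6 kg, standing close along the left or the right side of the scanner (gap up to 7 mm), its x along the scanner's x. Origin: centre of its underside.
- chip_strip: White acrylic offcut, strip 64 (its x) x 20 x 8 mm, 12 g, flat on the lid. Origin: centre of its underside.
- chip_square: White acrylic offcut, 36 x 34 x 8 mm, 12 g, flat on the lid. Origin: centre of its underside.
- chip_disc: White acrylic offcut, disc 40 mm in diameter, 8 mm thick, 12 g, flat on the lid. Origin: centre of its underside.
- chip_angle: White acrylic offcut, L shape within 44 x 44 x 8 mm with arms 18 mm wide, 12 g, flat on the lid. Origin: centre of the 44 mm square, underside.
- glue: Bystander: white glue bottle, 38 mm in diameter, 115 mm high, standing on the desk in front of the scanner to the left. Origin: centre of its underside.
- tape: Bystander: roll of masking tape lying flat in front of the scanner to the right, 100 mm in diameter, 24 mm high. Origin: centre of its underside.
- phone: Bystander: mobile phone lying flat to the left of the scanner, beyond the tray or block, 150 x 72 x 8 mm. Origin: centre of its underside.
Mind the look-alikes: they are no part of the job. Leave any pink or red look-alike of the chip_disc alone.

How it is judged:
By the outcome, as a careful person would: the job done as asked, in the order asked, and still so for the second after the job is handed in, while the arm keeps its last pose, push and grip.
It also fails if it takes over 66 s, if anything falls off the work surface, if the arm or the gripper's body presses on something with over 40 N, if the wrist force passes 120 N, or if a joint passes its speed limit or range.

### The arm

A 6-joint arm with a two-finger parallel gripper is mounted at the origin on the work surface. World frame = base frame: x ahead of the robot, y to its left, z up, the work surface at z = 0. Lengths are in m, angles in rad, forces in N, time in s.
With the tool pointing down it reaches from about 0.35 to 0.975 m from the base axis. Payload 4.9 kg.
Tool frame: the origin (TCP) lies at the very end of the fingers, on their centre line; the grasp point (between the pads) lies 19 mm behind it; z points along the fingers, x is the direction in which the jaws open and shut, and the axes are right-handed (so a half turn about z gives the same grasp; the last joint's range is limited). The gripper opens to 85 mm and grips with 20 to 120 N. Pads are 22 mm wide; open, the fingers measure 114 mm over their backs; the gripper's body (76 mm by 85 mm) begins 54 mm behind the grasp point. The pads swing forward as they close: fully open they stand 13 mm farther back than shut.
Start: joints at [-1.333, 0.053, 1.613, -0, 1.476, -0.119], TCP at [0.218, -0.586, 0.231] pointing down, gripper open.
Joint ranges: [-3.01, 3.01], [-1.01, 2.22], [0.06, 2.58], [-1.02, 4.17], [0.09, 2.62], [-3.14, 3.14]. Speed limits (rad/s): [2.57, 2.57, 3.14, 3.14, 3.14, 3.14].

### API

Orientations are given as a rotation vector (axis times angle).
In Python, from station import readout, viewer, ctrl, nets gives the robot as it stands. The module is installed in compiled form; this text tells all that it offers.
- The arm moves only by the tool step_arm, never from a script. Its argument "moves" is a list that holds one entry, the list of rows, each a list of 4 numbers: the shift along the world's x, y, z in cm, then the turn about the world's z in rad. In form: [[[dx, dy, dz, yaw], ...]]. A call has 1 to 10 rows; each row shifts and turns the commanded pose from where the row before left it; what a row does not reach is not made up. A row lasts 1/12 s, in which the tool goes at most 41.7 mm and 7.16 degrees, less where a joint would pass 70% of its speed; a pose out of reach is approached as far as the arm can. A call is refused whole if a number of a shift passes 4.17 or a number of a turn 0.125, either way. A call with a gripper value outside its range is refused whole. "grip" is the closure, from 0 (fully open) to 1 (shut), set as the call begins (left out, the last holds). The fingers move at their own pace and stop on an object; "squeeze" is the grip in N (left out, the last holds). Time passes only in rows, so rows that do not move let the fingers close. It gives the time, the measured TCP pose, the force and the opening at its end, in the units of the state.
- readout.get_obs(): the state, without advancing time (a new reading comes with each control period).
- viewer.get_image(name): name is "scene" or "top"; returns the picture (400x640x3 uint8, blue, green, red); there is no depth.
- viewer.calibration(name): a dict with "camera_matrix" (3x3 intrinsics, pixels), "R" (3x3) and "t" (3): a world point X has camera coordinates R X + t. Camera axes: x right, y down, z forward; pixel columns grow to the right and rows downward; lengths in m; the calibration is good to about 2 mm. A picture is of the moment at which its call begins. calibration takes no time and is no camera call.
- ctrl.finish_job(): hands the job in, once; it reports no verdict.
Trained networks look in the newest picture that a camera, given by its name, has taken for a name from the list of things; names that differ only in an ending like _2 or _b are one class to them, and where a whole thing is asked for, a point or a joint stands for the part that bears it (a point fixed in the world has none). Each returns a list of dicts, best first, with "confidence" (0 to 1); they miss things now and then, are a little off and sometimes report something else, mostly with a low value. They report only what shows in the picture. A call takes as long as a camera call. They do not tell look-alikes from the thing itself.
- nets.masks_of(camera, thing): "region" (400x640 bool, what is visible of it) and "box" ([left, top, right, bottom] in pixels, round what is visible of it).
- nets.pinpoint(camera, thing): "at" ([column, row] in pixels: a listed point, or the origin of a listed thing).
The state is a dict: "t": time; "q": joint angles; "dq": joint speeds; "effort": joint torques, N m; "tool_pos": TCP position; "tool_rot": TCP orientation; "contact_force": force on the tool from outside, world axes, zero at the start; "wrist_torque": the same for the moment, N m; "opening": finger opening in m.
Only numpy, scipy, OpenCV 4.12 (cv2) and the standard library are available. Lean on these libraries where they do the work, as an engineer would, in place of code of your own. Each camera call takes 0.05 s, during which the arm holds its last target. There are 200 camera calls.

## Working session

There is one attempt and no reset: what is moved stays moved. The work goes in short steps, Python scripts to look and compute and a tool call to move; the robot and the scene stay as the last step left them, time stands still between calls to the robot, and variables do not carry over. Pictures are saved under pics/ and viewed, about 8 in all and at most 12, crops included, and the job is handed in when it is done.

Besides the shell and the picture viewer there is one more tool, called after "Emit:" as name(argument=value, ...) on one line, values as JSON. step_arm: Moves the arm, as the interface text tells. Its arguments: {"type":"object","properties":{"moves":{"type":"array","items":{"type":"array","items":{"type":"array","items":{"type":"number"}}}},"grip":{"type":"number"},"squeeze":{"type":"number"}},"required":["moves"]}

```bash
mkdir -p pics; cat > h.py <<'E'
import numpy as np, cv2
from station import readout, viewer, ctrl, nets
def ray(cam,px,z):
    c=viewer.calibration(cam);K=np.array(c["camera_matrix"]);R=np.array(c["R"]);t=np.array(c["t"]).ravel()
    d=R.T@np.linalg.solve(K,[px[0],px[1],1.]);o=-R.T@t
    return o+d*(z-o[2])/d[2]
def proj(cam,X):
    c=viewer.calibration(cam);K=np.array(c["camera_matrix"]);R=np.array(c["R"]);t=np.array(c["t"]).ravel()
    p=K@(R@np.array(X,float)+t);return p[:2]/p[2]
def maskpoly(cam,m,z):
    cs,_=cv2.findContours(m.astype(np.uint8),cv2.RETR_EXTERNAL,cv2.CHAIN_APPROX_NONE)
    c=max(cs,key=cv2.contourArea)[:,0,:]
    return np.array([ray(cam,p,z)[:2] for p in c])
def rect(cam,m,z):
    P=maskpoly(cam,m,z).astype(np.float32)*1000
    return cv2.minAreaRect(P)
E
cat > a.py <<'E'
from h import *
a=viewer.get_image("scene");b=viewer.get_image("top")
cv2.imwrite("pics/s0.png",a);cv2.imwrite("pics/t0.png",b)
np.set_printoptions(precision=3,suppress=True)
print(readout.get_obs())
Z={"scanner":.065,"scraper":.059,"tray":.036,"chip_strip":.073,"chip_square":.073,"chip_disc":.073,"chip_angle":.073,"glue":.115,"tape":.024,"phone":.008,"lid_grip":.063}
for n,z in Z.items():
    for d in nets.masks_of("top",n)[:3]:
        print(n,round(d["confidence"],2),np.round(d["box"]),[np.round(x,1) for x in rect("top",d["region"],z)])
for n,z in {"lid_grip":.057,"lid_hinge":.047,"scraper":0,"tray":0}.items():
    for c in ("top","scene"):
        for d in nets.pinpoint(c,n)[:2]: print(c,n,round(d["confidence"],2),d["at"],ray(c,d["at"],z))
E
python3 a.py
```

```text
{'t': 0.1, 'q': array([-1.333,  0.053,  1.614, -0.   ,  1.476, -0.119]), 'dq': array([-0.   ,  0.   , -0.002, -0.   , -0.   ,  0.   ]), 'effort': array([  0.001, -39.49 , -37.137,  -0.   ,   0.004,   0.   ]), 'tool_pos': array([ 0.218, -0.585,  0.23 ]), 'tool_rot': array([-2.579,  1.791,  0.002]), 'contact_force': array([ 0.709, -0.637, -0.048]), 'wrist_torque': array([ 0.027, -0.024, -0.005]), 'opening': 0.08558374508955077}
scanner 0.74 [280. 118. 438. 243.] [array([580.8, -16.5]), array([372.6, 312.2]), np.float64(83.7)]
scanner 0.23 [456. 262. 499. 307.] [array([ 344.6, -312. ]), array([98.2, 93.5]), np.float64(45.2)]
scraper 0.66 [154. 164. 186. 219.] [array([543.9, 454.3]), array([ 68.9, 140.7]), np.float64(89.7)]
scraper 0.58 [438. 181. 471. 250.] [array([ 507.9, -257.9]), array([ 44. , 178.9]), np.float64(73.9)]
tray 0.97 [224. 132. 287. 234.] [array([582.5, 238.8]), array([138.1, 245.8]), np.float64(84.9)]
tray 0.24 [280. 118. 440. 246.] [array([585.5, -19. ]), array([381.3, 316.4]), np.float64(84.2)]
chip_strip 0.8 [389. 194. 418. 211.] [array([ 531.6, -130.8]), array([64. 
[... 652 characters left out ...]
 [array([ 342.3, -327. ]), array([102.1, 102.7]), np.float64(44.3)]
phone 0.77 [156. 161. 187. 218.] [array([552.5, 473.4]), array([ 72.4, 149.4]), np.float64(89.7)]
lid_grip 0.79 [278. 115. 439. 243.] [array([579.7, -16.6]), array([369.2, 307.6]), np.float64(83.9)]
top lid_grip 0.9 [349.8, 238.7] [0.441 0.    0.057]
top lid_hinge 0.55 [364.8, 129.9] [ 0.722 -0.035  0.047]
scene lid_hinge 0.62 [330.1, 248.3] [ 0.731 -0.028  0.047]
top scraper 0.81 [450.9, 216.8] [ 0.508 -0.267  0.   ]
scene scraper 0.96 [225.8, 251.8] [ 0.534 -0.264  0.   ]
scene scraper 0.43 [412.6, 176.7] [0.541 0.484 0.   ]
top tray 0.84 [259.1, 181.9] [0.587 0.238 0.   ]
scene tray 0.61 [371.4, 203.5] [0.585 0.248 0.   ]
```

View pics/t0.png

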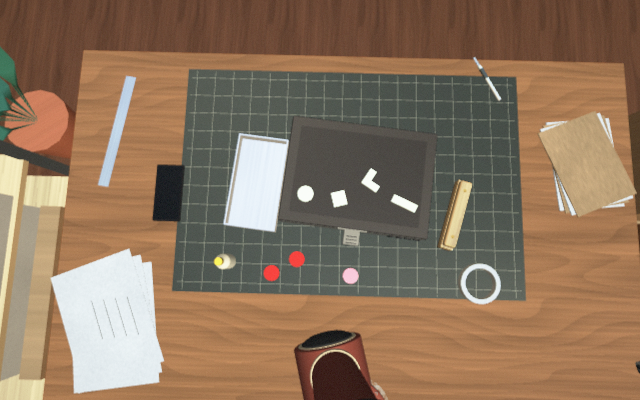

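View pics/s0.png

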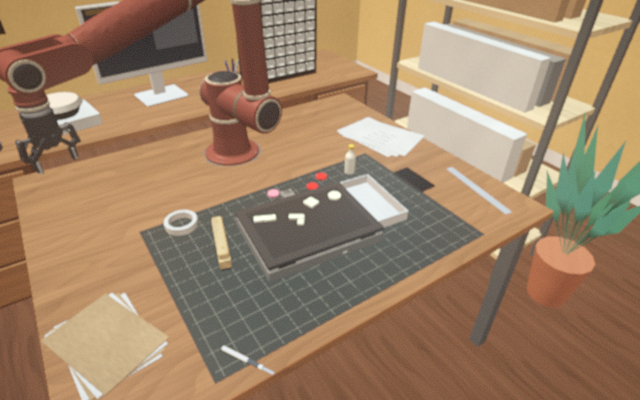

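Scene: the white disc lies on the lid at (305,194), the square at (339,199), the angle at (370,181) and the strip at (404,203). The look-alikes are on the desk: red discs at (271,272) and (297,259), pink at (350,276). The scraper is at (456,215); the phone (170,193) and the tray (257,182) are not it. The lip is at (350,237). Next I fit poses from silhouettes and check them in a crop.

```bash
cat > f.py <<'E'
from h import *
from scipy.optimize import minimize
np.set_printoptions(precision=4,suppress=True)
def pts(p,boxes):
    c,s=np.cos(p[2]),np.sin(p[2]);out=[]
    for b in boxes:
        out.append(np.array([[p[0]+c*x-s*y,p[1]+s*x+c*y,z] for x in b[0:2] for y in b[2:4] for z in b[4:6]]))
    return out
def sil(cam,p,boxes,S=4):
    m=np.zeros((400*S,640*S),np.uint8)
    for P in pts(p,boxes):
        q=np.array([(proj(cam,X)+.5)*S for X in P],np.float32)
        cv2.fillConvexPoly(m,cv2.convexHull(q).astype(np.int32),1)
    return m
def fit(cam,m,p0,boxes,S=4):
    M=cv2.resize(m.astype(np.uint8),None,fx=S,fy=S,interpolation=cv2.INTER_NEAREST)
    f=lambda v:1-(lambda a:(a&M).sum()/(a|M).sum())(sil(cam,[v[0]/100,v[1]/100,v[2]/10],boxes,S))
    r=minimize(f,[p0[0]*100,p0[1]*100,p0[2]*10],method="Nelder-Mead",options=dict(initial_simplex=np.array([p0*np.array([100,100,10])]*4)+np.vstack([np.zeros(3),np.eye(3)*.6]),maxiter=70,xatol=.01,fatol=1e-4))
    return np.array([r.x[0]/100,r.x[1]/100,r.x[2]/10]),1-r.fun
B={"scanner":[(-.135,.135,-.185,.185,0,.065),(-.173,-.135,-.02,.02,.051,.063)],"scraper":[(-.09,.09,-.016,.016,0,.059)],"tray":[(-.12,.12,-.065,.065,0,.036)]}
G={"scanner":[.584,-.017,-.12],"scraper":[.508,-.263,-.22],"tray":[.585,.24,-.09]}
E
cat > b.py <<'E'
from f import *
viewer.get_image("scene");im=viewer.get_image("top")
big=cv2.resize(im[100:300,200:480],None,fx=2.8,fy=2.8,interpolation=cv2.INTER_CUBIC)
def draw(p,n,col):
    for P in pts(p,B[n]):
        q=np.array([(proj("top",X)+.5-[200,100])*2.8 for X in P],np.float32)
        for i in range(8):
            for j in (1,2,4):
                if not i&j: cv2.line(big,tuple(map(int,q[i])),tuple(map(int,q[i|j])),col,1)
for n in B:
    ps=[]
    for cam in ("top","scene"):
        ds=nets.masks_of(cam,n)
        g=proj(cam,[*G[n][:2],.04])
        ds=[d for d in ds if np.hypot(*(np.array(d["box"])[[0,1]]/2+np.array(d["box"])[[2,3]]/2-g))<30]
        if ds:
            p,q=fit(cam,ds[0]["region"],np.array(G[n]),B[n]);print(n,cam,p,np.degrees(p[2]),q);ps.append(p)
            draw(p,n,(0,255,0) if cam=="top" else (0,0,255))
cv2.imwrite("pics/t1.png",big)
for n in ["chip_disc","chip_square","chip_angle","chip_strip"]:
    for d in nets.pinpoint("top",n)[:4]: print(n,d["confidence"],d["at"],ray("top",d["at"],.065))
E
python3 b.py
```

```text
scanner top [ 0.5985 -0.0184 -0.11  ] -6.304769769334952 0.9241262404053102
scraper scene [ 0.5138 -0.2682 -0.283 ] -16.216433971843237 0.8793185044959773
tray top [ 0.5846  0.2404 -0.1031] -5.907714392398716 0.9791929382093316
tray scene [ 0.5867  0.2492 -0.1904] -10.907332803246538 0.7411440347554863
chip_disc 0.64 [341.7, 197.1] [0.5425 0.0224 0.065 ]
chip_disc 0.49 [296.5, 262.3] [0.3802 0.1284 0.065 ]
chip_disc 0.49 [350.0, 275.8] [ 0.3516 -0.0013  0.065 ]
chip_disc 0.45 [306.4, 195.2] [0.5449 0.1097 0.065 ]
chip_square 0.47 [339.4, 199.8] [0.5356 0.0279 0.065 ]
chip_angle 0.52 [370.9, 180.3] [ 0.5867 -0.0494  0.065 ]
chip_strip 0.79 [400.7, 202.3] [ 0.5335 -0.1234  0.065 ]
```

View pics/t1.png

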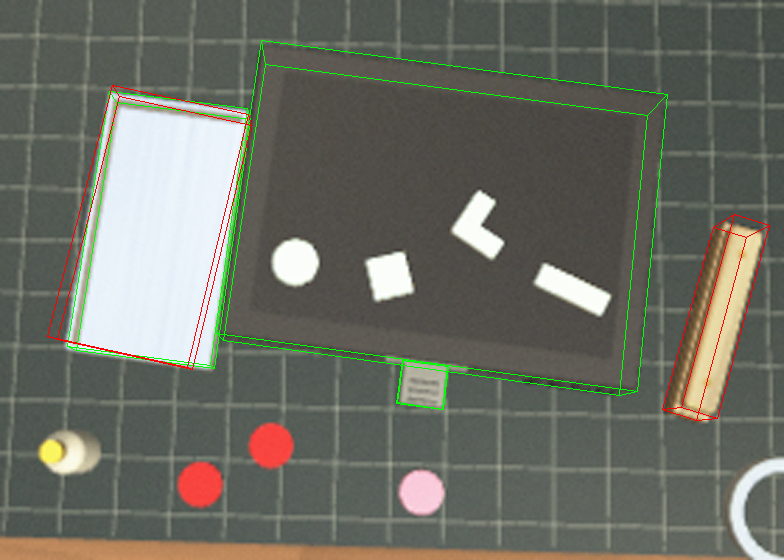

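The white disc at crop (296,262) is the one on the lid. The scanner and tray fits sit on their outlines, and the scraper's top face runs from (743,228) to (695,413) in the crop. I work out the grasp from that.

```bash
python3 - <<'E'
from f import *
a,b=[ray("top",np.array(p)/2.8+[200,100]-.5,.059) for p in((743,228),(695,413))]
c=(a+b)/2;print(a,b,c,np.degrees(np.arctan2(*(a-b)[[1,0]])),np.linalg.norm(a-b))
d=[d for d in nets.masks_of("top","scraper") if d["box"][0]>400]
if d: print(fit("top",d[0]["region"],np.array([.508,-.265,-.27]),B["scraper"]))
R=viewer.calibration("top");print(-np.array(R["R"]).T@np.array(R["t"]).ravel())
E
```

```text
[ 0.5927 -0.2849  0.059 ] [ 0.4272 -0.2392  0.059 ] [ 0.51  -0.262  0.059] -15.422697774032905 0.17167620942843467
[0.387  0.0726 1.0757]
```

Emit:
step_arm(moves=[[[2.44,2.68,0,-0.124],[2.44,2.68,0,-0.124],[2.44,2.68,0,-0.124],[2.44,2.68,0,-0.124],[2.44,2.68,0,-0.124],[2.44,2.68,0,0],[2.44,2.68,-0.5,0],[2.44,2.68,-1,0],[2.44,2.68,-1,0],[2.44,2.68,-1,0]]], grip=0.35, squeeze=60)

```text
t: 2.53
tool_pos: [0.4633, -0.3164, 0.1964]
tool_rot: [-1.911, 2.493, -0.002]
contact_force: [0.2, -0.4, 0.1]
opening: 0.0554
```

Emit:
step_arm(moves=[[[2.4,2.65,-2,0],[2.4,2.65,-2,0],[0,0,-4,0],[0,0,-3,0],[0,0,-1,0],[0,0,0,0]]])

```text
t: 3.03
tool_pos: [0.5079, -0.2631, 0.0726]
tool_rot: [1.911, -2.491, -0.011]
contact_force: [-0.0, 0.2, -0.6]
opening: 0.0554
```

```bash
python3 - <<'E'
from h import *
a=viewer.get_image("top")[150:280,400:530];b=viewer.get_image("scene")[170:300,160:290]
cv2.imwrite("pics/g1.png",cv2.resize(np.hstack([a,b]),None,fx=3,fy=3,interpolation=cv2.INTER_CUBIC))
E
```

```text
(no output)
```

View pics/g1.png

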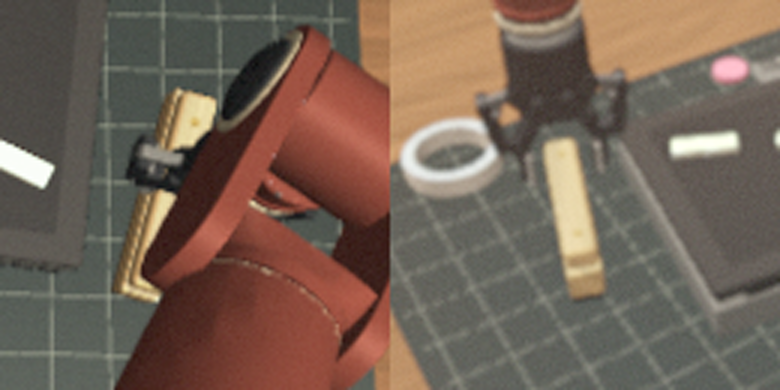

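Crop: the fingers straddle the block evenly (tips at 530 and 600, block about 565). I lower and grip.

Emit:
step_arm(moves=[[[0,0,-2.5,0],[0,0,-2.1,0],[0,0,0,0]]])

```text
t: 3.38
tool_pos: [0.5091, -0.2648, 0.0293]
tool_rot: [1.91, -2.493, -0.004]
contact_force: [-1.7, 0.4, -1.4]
opening: 0.0558
```

Emit:
step_arm(moves=[[[0,0,0,0],[0,0,0,0],[0,0,0,0],[0,0,0,0],[0,0,0,0]]], grip=1, squeeze=90)

```text
t: 3.8
tool_pos: [0.512, -0.2663, 0.0336]
tool_rot: [-1.911, 2.492, -0.008]
contact_force: [-1.6, -0.5, 5.9]
opening: 0.0282
```

Emit:
step_arm(moves=[[[0,0,1,0],[0,0,2,0],[0,0,3,0],[0,0,3,0.08],[0,0,0.5,0.08],[0,0,0,0],[0,0,0,0]]])

```text
t: 4.38
tool_pos: [0.5102, -0.2647, 0.126]
tool_rot: [-2.102, 2.334, -0.001]
contact_force: [-0.7, -0.1, -2.0]
opening: 0.0284
```

```bash
cat > v.py <<'E'
import sys
from h import *
a=viewer.get_image("top")[110:290,210:510];b=viewer.get_image("scene")[120:300,180:480]
cv2.imwrite("pics/%s.png"%sys.argv[1],cv2.resize(np.vstack([a,b]),None,fx=1.66,fy=1.66,interpolation=cv2.INTER_CUBIC))
o=readout.get_obs();print(o["t"],o["tool_pos"],o["contact_force"],o["wrist_torque"],o["opening"])
E
python3 v.py g2
```

```text
4.4833 [ 0.50914818 -0.26403142  0.12378332] [ 1.02189214 -0.06234114 -1.91866301] [-0.0056107  -0.06972759  0.0135689 ] 0.028405092037157974
```

View pics/g2.png

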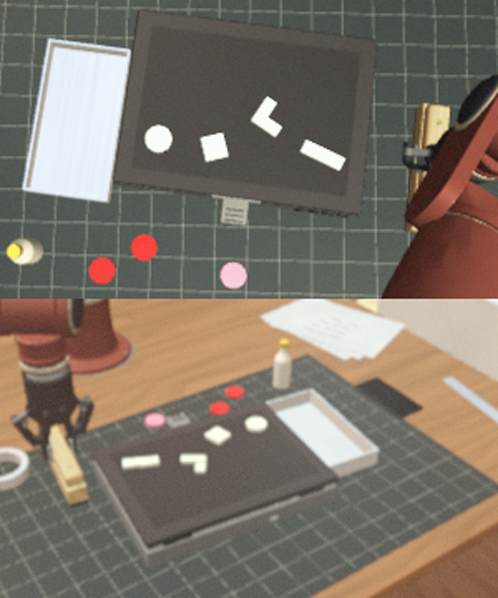

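Block is held (1.9 N weight). I check the hold's centring from the end pixels, (472,173) and (458,249).

```bash
python3 - <<'E'
from f import *
from h import *
# far end top centre / near end
for px in((432,104),(411,231)):
    print(ray("top",np.array(px)/1.66+[210,110],.149))
# scene: near end corner of block (far from robot): top edge (75,462?), bottom (78,500)
p=readout.get_obs()["tool_pos"]
for s in(-.12,-.09,-.06,.06,.09,.12):
  for zz in(-.034,.025):
    X=[p[0]+s*np.cos(-.11),p[1]+s*np.sin(-.11),p[2]+zz]
    q=proj("top",X);r=proj("scene",X);print(s,zz,(q-[210,110])*1.66,(r-[180,120])*1.66+[0,298.8])
E
```

```text
[ 0.5941 -0.266   0.149 ]
[ 0.4195 -0.2335  0.149 ]
-0.12 -0.034 [409.9302 253.418 ] [ 44.4759 433.5796]
-0.12 0.025 [424.4539 253.6906] [ 39.6767 407.2248]
-0.09 -0.034 [411.8153 232.3322] [ 49.0282 442.4742]
-0.09 0.025 [426.3912 231.2659] [ 44.276  415.9213]
-0.06 -0.034 [413.6841 211.4298] [ 53.7342 451.669 ]
-0.06 0.025 [428.3105 209.0486] [ 49.0349 424.9198]
0.06 -0.034 [420.9993 129.608 ] [ 74.2616 491.777 ]
0.06 0.025 [435.8136 122.1971] [ 69.8468 464.2723]
0.09 -0.034 [422.7892 109.588 ] [ 79.8665 502.7281]
0.09 0.025 [437.6469 100.975 ] [ 75.5444 475.0458]
0.12 -0.034 [424.5638  89.7377] [ 85.6819 514.0906]
0.12 0.025 [439.4638  79.9439] [ 81.4629 486.2369]
```

Emit:
step_arm(moves=[[[1.1,2.1,0,0],[1.2,2.1,0,0],[1.1,2.15,0,0],[0,0,-1,0],[0,0,-1,0],[0,0,0,0]]])

```text
t: 4.98
tool_pos: [0.5415, -0.2002, 0.1009]
tool_rot: [2.102, -2.33, -0.011]
contact_force: [0.2, -0.3, -3.4]
opening: 0.0284
```

Emit:
step_arm(moves=[[[0,0,-0.2,0],[0,0,0,0],[0,0,0,0]]])

```text
t: 5.23
tool_pos: [0.5438, -0.202, 0.1032]
tool_rot: [2.103, -2.334, -0.0]
contact_force: [0.3, -0.2, -2.2]
opening: 0.0286
```

Emit:
step_arm(moves=[[[0,0,-0.3,0],[0,0,-0.2,0],[0,0,0,0],[0,0,0,0]]])

```text
t: 5.57
tool_pos: [0.5444, -0.2016, 0.0987]
tool_rot: [-2.104, 2.332, -0.001]
contact_force: [0.3, 0.2, -1.6]
opening: 0.0285
```

Emit:
step_arm(moves=[[[0,0,-0.2,0],[0,0,0,0],[0,0,0,0]]])

```text
t: 5.82
tool_pos: [0.5446, -0.2017, 0.0986]
tool_rot: [-2.105, 2.332, -0.002]
contact_force: [-3.9, 1.1, 7.8]
opening: 0.0286
```

Emit:
step_arm(moves=[[[0.05,0.5,0.1,0],[0.11,1,0,0],[0.16,1.5,0,0],[0.2,1.8,0,0],[0.2,1.8,0,0],[0.2,1.8,0,0],[0.2,1.8,0,0],[0.2,1.8,0,0],[0.2,1.8,0,0],[0.11,1,0,0]]])

```text
t: 6.65
tool_pos: [0.5613, -0.0512, 0.0986]
tool_rot: [-2.107, 2.329, -0.004]
contact_force: [0.4, -5.1, 5.7]
opening: 0.0286
```

```bash
python3 v.py g3
```

```text
6.75 [ 0.56141196 -0.04995586  0.09860914] [-0.48743726  3.44568137  6.51034699] [ 0.65995375 -0.04659637 -0.04276629] 0.028281346019261362
```

View pics/g3.png

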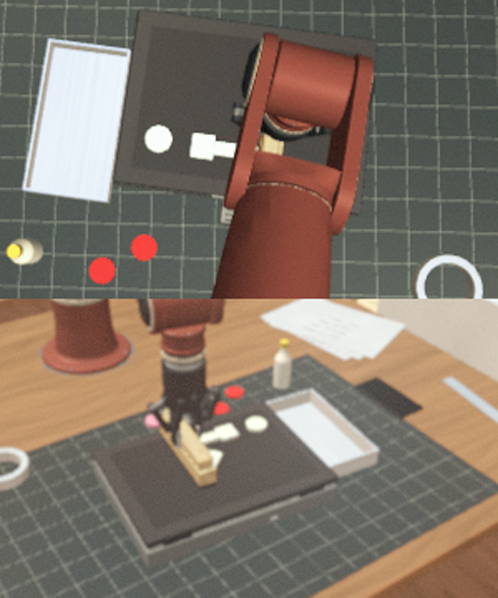

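The picture shows the block flat on the lid, pushing the strip into the square, with the angle ahead of its far half and the disc next. All chips are within the block's span. I continue.

Emit:
step_arm(moves=[[[0.11,1,0,0],[0.2,1.8,0,0],[0.2,1.8,0,0],[0.2,1.8,0,0],[0.2,1.8,0,0],[0.2,1.8,0,0],[0.2,1.8,0,0],[0.2,1.8,0,0],[0.2,1.8,0,0],[0.2,1.8,0,0]]])

```text
t: 7.58
tool_pos: [0.58, 0.1201, 0.0986]
tool_rot: [-2.106, 2.331, -0.004]
contact_force: [-1.1, -3.3, 5.7]
opening: 0.0286
```

Emit:
step_arm(moves=[[[0.22,2,0,0],[0.22,2,0,0],[0.16,1.5,0,0],[0,0,0,0]]])

```text
t: 7.92
tool_pos: [0.5858, 0.1779, 0.0986]
tool_rot: [-2.106, 2.326, 0.001]
contact_force: [1.3, 3.7, 5.5]
opening: 0.0285
```

```bash
python3 v.py g4
```

```text
8.0167 [0.58577641 0.1770867  0.09864749] [-0.92101103  2.7343328   5.94532822] [ 0.6702593  -0.04741484  0.04647898] 0.028493754708761938
```

View pics/g4.png

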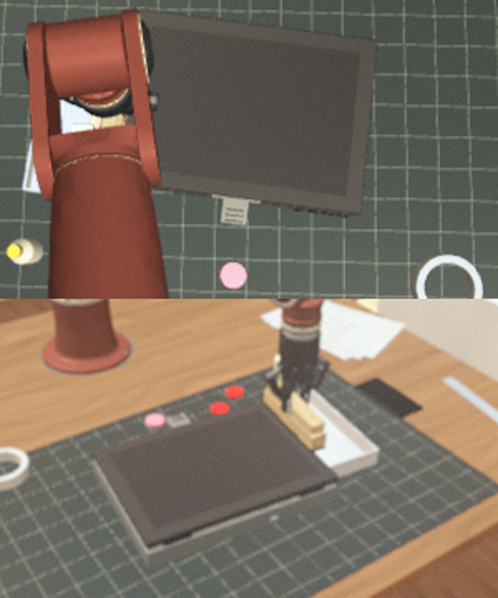

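The lid is clear. I raise the block and bring it back to its spot on the right.

Emit:
step_arm(moves=[[[0,0,1,0],[0,0,2.5,0],[-0.3,-1.8,1,0],[-0.63,-3.7,0,0],[-0.63,-3.7,0,0],[-0.63,-3.7,0,0],[-0.63,-3.7,0,0],[-0.63,-3.7,0,0],[-0.63,-3.7,0,0],[-0.63,-3.7,0,0]]])

```text
t: 8.85
tool_pos: [0.5367, -0.104, 0.1415]
tool_rot: [2.105, -2.331, -0.004]
contact_force: [1.6, -0.6, -2.3]
opening: 0.0283
```

Emit:
step_arm(moves=[[[-0.63,-3.7,0,0],[-0.63,-3.7,0,0],[-0.63,-3.7,0,0],[-0.63,-3.6,0,0],[-0.5,-2,0,0],[0,0,0,0],[0,0,0,0]]])

```text
t: 9.43
tool_pos: [0.5072, -0.2702, 0.1414]
tool_rot: [-2.102, 2.334, 0.004]
contact_force: [-0.1, 0.4, -2.6]
opening: 0.0284
```

```bash
python3 v.py g5; python3 - <<'E'
from h import *
for n in ["tray","chip_disc","chip_square","chip_angle","chip_strip"]:
    for d in nets.masks_of("top",n)[:3]: print(n,round(d["confidence"],2),d["box"],[np.round(x,1) for x in rect("top",d["region"],.036 if n=="tray" else .012)])
E
```

```text
9.5333 [ 0.50785701 -0.2689267   0.14156496] [ 0.06433613  0.79299913 -3.2862285 ] [ 0.02169189 -0.01098421  0.03089486] 0.028467997532217414
tray 0.62 [223.5, 132.2, 289.1, 232.5] [array([582.8, 238.7]), array([134.2, 242.3]), np.float64(83.7)]
chip_disc 0.75 [288.7, 250.9, 303.9, 263.1] [array([390.7, 131.7]), array([30.3, 33.2]), np.float64(1.6)]
chip_disc 0.72 [263.9, 265.9, 280.1, 280.7] [array([351.4, 193.7]), array([40., 38.]), np.float64(2.4)]
chip_disc 0.58 [343.5, 269.8, 357.6, 285.0] [array([350.6,  -6.5]), array([32.5, 33. ]), np.float64(1.1)]
chip_angle 0.72 [251.8, 170.3, 271.6, 185.7] [array([597. , 227.1]), array([45.4, 42.2]), np.float64(1.6)]
chip_strip 0.59 [259.8, 186.0, 286.0, 195.7] [array([561.7, 204.3]), array([21.1, 52.3]), np.float64(1.6)]
```

View pics/g5.png

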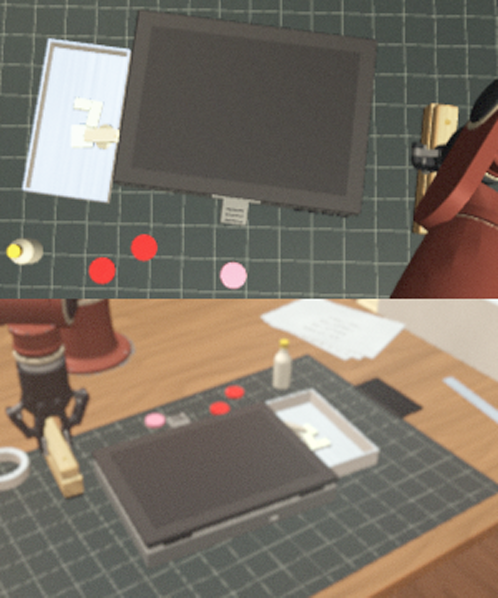

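Angle, square and strip lie in the tray. The strip's end is close to the tray's right wall and the disc is not obvious, so I zoom in.

```bash
python3 - <<'E'
from h import *
I=[viewer.get_image("top")[125:240,215:300].astype(float) for _ in range(4)]
J=[viewer.get_image("scene")[165:245,325:425].astype(float) for _ in range(4)]
f=lambda A,k:cv2.resize(np.clip((np.mean(A,0)-100)*1.6,0,255).astype(np.uint8),None,fx=k,fy=k,interpolation=cv2.INTER_CUBIC)
a=f(I,4.5);b=f(J,4)
c=np.zeros((max(len(a),len(b)),a.shape[1]+b.shape[1],3),np.uint8);c[:len(a),:a.shape[1]]=a;c[:len(b),a.shape[1]:]=b
print(c.shape);cv2.imwrite("pics/g6.png",c)
E
```

```text
(518, 782, 3)
```

View pics/g6.png

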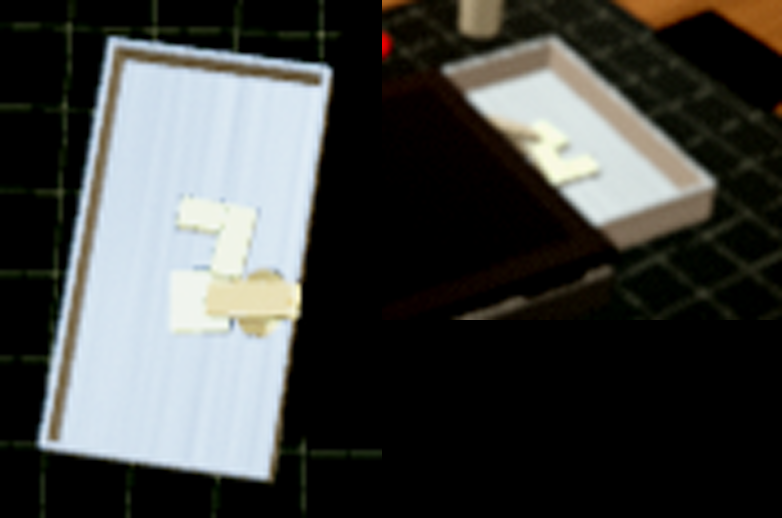

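The strip leans steeply: its apparent length is about 54 mm of 64, with its right end over the tray rim at crop (298,300). It should lie in the tray. I work out its end height.

```bash
python3 - <<'E'
from h import *
def sc(X): d=X[:2]-[.5985,-.0184];c,s=np.cos(-.11),np.sin(-.11);return np.array([c*d[0]+s*d[1],-s*d[0]+c*d[1]])
np.set_printoptions(precision=4,suppress=True)
for nm,px,zs in(("right end",(298,300),(.036,.045,.055)),("left end",(205,297),(.012,.02,.03)),("sq left",(170,300),(.012,)),("disc",(258,302),(.012,.03)),("wall",(297,310),(.036,)),("angle left",(178,213),(.012,)),("angle right",(256,208),(.012,))):
    for z in zs:
        X=ray("top",np.array(px)/4.5+[215,125]-.5,z);print(nm,z,X,sc(X),(proj("scene",X)-[325,165])*4+[382,0])
for y in(.185,): 
  for x in(-.1,-.06,-.02):
    c,s=np.cos(-.11),np.sin(-.11);X=[.5985+c*x-s*y,-.0184+s*x+c*y,.065];print("lid edge",x,(proj("scene",X)-[325,165])*4+[382,0],(proj("top",X)-[215,125])*4.5)
E
```

```text
right end 0.036 [0.558  0.1766 0.036 ] [-0.0617  0.1893] [484.2982 130.9133]
right end 0.045 [0.5565 0.1757 0.045 ] [-0.063   0.1883] [482.9633 121.658 ]
right end 0.055 [0.5549 0.1747 0.055 ] [-0.0646  0.1871] [481.4695 111.3002]
left end 0.012 [0.5622 0.2329 0.012 ] [-0.0636  0.2458] [538.1908 134.7355]
left end 0.02 [0.5609 0.2317 0.02  ] [-0.0648  0.2445] [536.8204 126.8874]
left end 0.03 [0.5593 0.2302 0.03  ] [-0.0663  0.2428] [535.0954 117.0092]
sq left 0.012 [0.5599 0.2531 0.012 ] [-0.0682  0.2656] [554.8255 125.8256]
disc 0.012 [0.5601 0.2021 0.012 ] [-0.0623  0.2149] [508.212  145.2485]
disc 0.03 [0.5572 0.1999 0.03  ] [-0.065   0.2124] [505.3947 127.2582]
wall 0.036 [0.5522 0.1769 0.036 ] [-0.0674  0.189 ] [480.456  127.3583]
angle left 0.012 [0.6114 0.251  0.012 ] [-0.0167  0.2692] [591.6304 157.0095]
angle right 0.012 [0.6157 0.2057 0.012 ] [-0.0075  0.2246] [552.8562 177.6449]
lid edge -0.1 [458.3125  80.1752] [288.1064 358.4752]
lid edge -0.06 [482.7909 104.9907] [299.0615 287.1854]
lid edge -0.02 [508.2801 130.831 ] [309.8956 216.6841]
```

Mending with the block: carry it back over the tray, press its rubber edge on the leaning strip, and draw the strip down and left off the rim.

Emit:
step_arm(moves=[[[0.4,2,0,0],[0.56,3.8,0,0],[0.56,3.8,0,0],[0.56,3.8,0,0],[0.56,3.8,0,0],[0.56,3.8,0,0],[0.56,3.8,0,0],[0.56,3.8,0,0],[0.56,3.8,0,0],[0.56,3.8,0,0]]])

```text
t: 11.02
tool_pos: [0.5627, 0.0936, 0.1425]
tool_rot: [-2.104, 2.332, -0.001]
contact_force: [0.3, -1.8, -1.7]
opening: 0.0281
```

Emit:
step_arm(moves=[[[0.56,3.8,0,0],[0.56,3.8,0,0],[0.5,3.5,0,0],[0.1,0.9,0,0],[0,0,-2,0],[0,0,-2,0],[0,0,-1.5,0],[0,0,0,0],[0,0,0,0]]])

```text
t: 11.77
tool_pos: [0.579, 0.2112, 0.0862]
tool_rot: [2.103, -2.331, -0.002]
contact_force: [0.4, -0.4, -1.0]
opening: 0.0283
```

Emit:
step_arm(moves=[[[0,0,-0.8,0],[0,0,-0.4,0],[0,0,-0.3,0],[0,0,-0.2,0],[0,0,0,0],[0,0,0,0]]])

```text
t: 12.27
tool_pos: [0.5801, 0.2118, 0.0707]
tool_rot: [-2.104, 2.332, -0.0]
contact_force: [0.6, 0.1, -1.0]
opening: 0.0283
```

Emit:
step_arm(moves=[[[0,0,-0.2,0],[0,0,-0.2,0],[0,0,-0.2,0],[0,0,0,0]]])

```text
t: 12.6
tool_pos: [0.5819, 0.2131, 0.0686]
tool_rot: [-2.101, 2.329, -0.001]
contact_force: [-2.6, 1.4, 12.7]
opening: 0.0283
```

Emit:
step_arm(moves=[[[0.05,0.4,0,0],[0.05,0.4,0,0],[0.05,0.4,-0.1,0],[0.05,0.4,-0.2,0],[0,0,0,0]]])

```text
t: 13.02
tool_pos: [0.5821, 0.229, 0.0612]
tool_rot: [-2.104, 2.331, 0.001]
contact_force: [0.6, 3.1, 2.1]
opening: 0.0284
```

Force dropped, so something moved. I raise the block and look.

Emit:
step_arm(moves=[[[0,0,3,0],[0,0,3,0],[-0.3,-2,2,0],[-0.5,-3.8,0,0],[-0.5,-3.8,0,0],[-0.5,-3.8,0,0],[-0.5,-3.8,0,0],[-0.5,-3.8,0,0],[-0.5,-3.8,0,0],[0,0,0,0]]])

```text
t: 13.85
tool_pos: [0.5472, -0.0258, 0.1399]
tool_rot: [2.095, -2.336, 0.0]
contact_force: [-0.3, 0.4, -1.8]
opening: 0.0286
```

```bash
cat > w.py <<'E'
import sys
from h import *
I=[viewer.get_image("top")[125:240,215:300].astype(float) for _ in range(3)]
J=[viewer.get_image("scene")[165:245,325:425].astype(float) for _ in range(3)]
f=lambda A,k:cv2.resize(np.clip((np.mean(A,0)-100)*1.6,0,255).astype(np.uint8),None,fx=k,fy=k,interpolation=cv2.INTER_CUBIC)
a=f(I,4.5);b=f(J,4)
c=np.zeros((max(len(a),len(b)),a.shape[1]+b.shape[1],3),np.uint8);c[:len(a),:a.shape[1]]=a;c[:len(b),a.shape[1]:]=b
cv2.imwrite("pics/%s.png"%sys.argv[1],c);print(readout.get_obs()["tool_pos"])
d=nets.masks_of("top","tray")[0];print(d["confidence"],rect("top",d["region"],.036))
E
python3 w.py g7
```

```text
[ 0.54865792 -0.0190107   0.1407286 ]
0.75 ((583.01318359375, 239.62890625), (136.4358367919922, 247.09027099609375), 83.56312561035156)
```

View pics/g7.png

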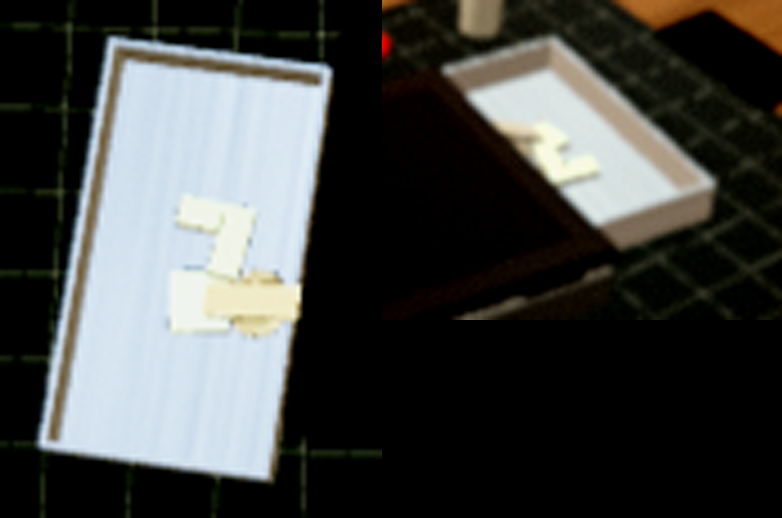

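Tray is unmoved, but the strip still rests on the rim (crop 298,300), because my drag lost contact with it. I repeat the drag, following the strip's slope with steady pressure.

Emit:
step_arm(moves=[[[0.49,3.77,0,0],[0.49,3.77,0,0],[0.49,3.77,0,0],[0.49,3.77,0,0],[0.49,3.77,0,0],[0.49,3.77,0,0],[0,0,-2.5,0],[0,0,-3,0],[0,0,-1,0],[0,0,0,0]]])

```text
t: 15.03
tool_pos: [0.5765, 0.2068, 0.0739]
tool_rot: [2.104, -2.328, -0.004]
contact_force: [-0.0, -0.4, -1.9]
opening: 0.0287
```

Emit:
step_arm(moves=[[[0,0,-0.3,0],[0,0,-0.3,0],[0,0,-0.2,0],[0,0,0,0]]])

```text
t: 15.37
tool_pos: [0.58, 0.2068, 0.0722]
tool_rot: [-2.101, 2.33, -0.001]
contact_force: [-2.6, 1.8, 8.8]
opening: 0.0286
```

Emit:
step_arm(moves=[[[0.03,0.3,-0.25,0],[0.03,0.3,-0.17,0],[0.03,0.3,-0.16,0],[0.03,0.3,-0.16,0],[0,0,0,0]]])

```text
t: 15.78
tool_pos: [0.5831, 0.2194, 0.0659]
tool_rot: [-2.098, 2.327, -0.005]
contact_force: [-0.1, 2.2, 7.6]
opening: 0.0286
```

Emit:
step_arm(moves=[[[0.03,0.3,-0.2,0],[0.03,0.3,-0.16,0],[0.03,0.3,-0.16,0],[0.03,0.3,-0.16,0],[0,0,0,0]]])

```text
t: 16.2
tool_pos: [0.5847, 0.2316, 0.0596]
tool_rot: [-2.097, 2.326, -0.005]
contact_force: [1.3, 3.7, 8.9]
opening: 0.0284
```

Emit:
step_arm(moves=[[[0.03,0.3,-0.16,0],[0.03,0.3,-0.16,0],[0.03,0.3,-0.1,0],[0,0,0,0]]])

```text
t: 16.53
tool_pos: [0.5854, 0.2405, 0.055]
tool_rot: [-2.098, 2.326, -0.005]
contact_force: [1.1, 2.7, 7.9]
opening: 0.0289
```

Emit:
step_arm(moves=[[[0,0,3,0],[0,0,3,0],[-0.3,-2,2,0],[-0.5,-3.8,0,0],[-0.5,-3.8,0,0],[-0.5,-3.8,0,0],[-0.5,-3.8,0,0],[-0.5,-3.8,0,0],[-0.5,-3.8,0,0],[0,0,0,0]]])

```text
t: 17.37
tool_pos: [0.5482, -0.0151, 0.1311]
tool_rot: [2.096, -2.338, 0.006]
contact_force: [0.1, 0.8, -2.2]
opening: 0.0286
```

```bash
python3 w.py g8; python3 - <<'E'
from h import *
for n in ["chip_disc","chip_square","chip_angle","chip_strip"]:
    for d in nets.masks_of("top",n)[:3]:
        if d["box"][1]<240 and d["box"][0]<320: print(n,round(d["confidence"],2),d["box"],[np.round(x,1) for x in rect("top",d["region"],.016)])
a=cv2.imread("pics/g7.png").astype(int);b=cv2.imread("pics/g8.png").astype(int)
D=np.abs(a-b).sum(2)[:,:380]>150
c=b[190:350:9,165:305:7]   # coarse yellow-ness map (r-b)
for r in c: print(" ".join("%3d"%(p[2]-p[0]) for p in r))
E
```

```text
[ 0.54875208 -0.00798757  0.13015255]
0.81 ((582.894775390625, 239.78189086914062), (136.54702758789062, 242.54150390625), 83.8349838256836)
chip_angle 0.59 [254.8, 168.2, 272.9, 185.5] [array([596.7, 229.4]), array([44. , 44.7]), np.float64(78.8)]
chip_strip 0.73 [259.7, 184.6, 282.4, 196.5] [array([561. , 205.1]), array([21.1, 54.7]), np.float64(1.6)]
-27 -25 -28 -30 -28 -28 -24 -23 -26 -28 -25 -23 -24 -25 -23 -23 -23 -24 -26 -22
-29 -27 -16   4   3  -2  -9 -14 -23 -29 -27 -23 -24 -25 -24 -23 -23 -24 -26 -21
-27 -29  -8   8   9   9   9   9   4   3   5  -4 -11 -19 -24 -24 -22 -25 -24 -21
-25 -24   8   5   8   8   8   9  21   6   9   8  13  -8 -25 -23 -22 -25 -24 -21
-26 -29  -4  22  24  30  16  11  13   8   9   7   6 -19 -23 -23 -22 -26 -25 -22
-26 -27 -28 -27 -27 -22 -17  -2  10   8   9   9   7 -27 -24 -23 -22 -26 -20 -24
-27 -29 -25 -27 -25 -24 -26  -8   7   8   8  12 -22 -25 -24 -22 -24 -26 -21 -29
-25 -28 -25 -28 -26 -25 -22   9   8   8   8  14 -23 -24 -23 -23 -25 -26 -20 -30
-27 -26 -26 -25 -25 -24 -19   9   9   8   9  -5 -24 -26 -23 -22 -25 -23 -23 -31
-25 -12  -7  -9  -8  -6   8  22  11   3   9 -16  -1  27  19  -1 -35 -22 -23 -22
-25   1   2   3   3   3   6  20  28  40  34  58  67  67  54  57  52 -16 -29  -2
-24   0   3   2   2   4  29  41  40  41  40  43  42  42  37  28  30  28  26  29
-29   0   3   2   2   4  34  40  40  40  39  40  41  40  41  42  40  41  39  43
-30  -1   2   3   2   7  38  41  40  40  41  41  39  41  40  40  40  39  39  78
-24   1   2   2   2   6  26  38  59  48  59  62  59  54  43  42  47  32  24  54
-21   2   1   2   1   1   3   1   1   3  28  60  55  55  51  52  28 -21   2   9
-26 -13  -9 -17 -18 -19 -17 -20 -17 -22 -24   1  16  43  21   2 -24 -29   3   6
-26 -27 -26 -27 -27 -26 -28 -27 -25 -26 -26 -27 -25 -25 -26 -27 -24 -31  21   0
```

The nets and colour map show the strip hasn't moved: the block slid over it. Instead I'll push its raised end sideways (towards the front) with the block's end face, just above the rim. That swings the end off the rim by geometry rather than friction.

Emit:
step_arm(moves=[[[1.95,3.2,0,0],[1.95,3.2,0,0],[1.95,3.2,0,0],[1.96,3.2,0,0],[1.96,3.2,0,0],[1.96,3.2,0,0],[0,0,-2,0],[0,0,-2,0],[0,0,0,0],[0,0,0,0]]])

```text
t: 18.75
tool_pos: [0.6643, 0.1831, 0.0877]
tool_rot: [2.103, -2.329, -0.004]
contact_force: [-0.0, -0.2, -1.8]
opening: 0.0285
```

Emit:
step_arm(moves=[[[0.1,0.15,-0.8,0],[0,0,-0.6,0],[0,0,-0.2,0],[0,0,0,0],[0,0,0,0]]])

```text
t: 19.17
tool_pos: [0.667, 0.1842, 0.0743]
tool_rot: [-2.104, 2.332, -0.0]
contact_force: [0.5, 0.2, -1.4]
opening: 0.0283
```

Emit:
step_arm(moves=[[[0,0,-0.3,0],[0,0,0,0],[0,0,0,0]]])

```text
t: 19.42
tool_pos: [0.6668, 0.1843, 0.071]
tool_rot: [-2.105, 2.332, 0.0]
contact_force: [-0.6, -0.7, -1.5]
opening: 0.0282
```

Emit:
step_arm(moves=[[[-0.7,0.08,0,0],[-0.7,0.08,0,0],[-0.7,0.08,0,0],[-0.7,0.08,0,0],[0,0,0,0]]])

```text
t: 19.83
tool_pos: [0.6371, 0.188, 0.0706]
tool_rot: [2.105, -2.331, -0.001]
contact_force: [0.5, -0.7, -1.8]
opening: 0.0287
```

Emit:
step_arm(moves=[[[-0.7,0.08,0,0],[-0.7,0.08,0,0],[-0.7,0.08,0,0],[-0.7,0.08,0,0],[-0.7,0.08,0,0],[-0.7,0.08,0,0],[0,0,0,0]]])

```text
t: 20.42
tool_pos: [0.5953, 0.1927, 0.0706]
tool_rot: [2.105, -2.331, -0.001]
contact_force: [0.5, -0.4, -1.9]
opening: 0.0286
```

Emit:
step_arm(moves=[[[0,0,3,0],[0,0,3,0],[-0.3,-3,0,0],[-0.5,-3.8,0,0],[-0.5,-3.8,0,0],[-0.5,-3.8,0,0],[-0.5,-3.8,0,0],[-0.5,-3.8,0,0],[-0.5,-3.8,0,0],[0,0,0,0]]])

```text
t: 21.25
tool_pos: [0.5633, -0.0715, 0.1313]
tool_rot: [2.096, -2.337, 0.005]
contact_force: [-1.3, 0.8, -2.1]
opening: 0.0281
```

```bash
python3 w.py g9; python3 - <<'E'
from h import *
for n in ["chip_disc","chip_square","chip_angle","chip_strip"]:
    for d in nets.masks_of("top",n)[:3]:
        if d["box"][1]<240 and d["box"][0]<320: print(n,round(d["confidence"],2),d["box"],[np.round(x,1) for x in rect("top",d["region"],.016)])
b=cv2.imread("pics/g9.png").astype(int)
c=b[190:420:11,165:305:7]
for r in c: print(" ".join("%3d"%(p[2]-p[0]) for p in r))
E
```

```text
[ 0.56400804 -0.06434021  0.1308446 ]
0.81 ((582.6701049804688, 238.72625732421875), (132.19033813476562, 242.17449951171875), 83.8957748413086)
chip_disc 0.54 [266.7, 184.7, 279.1, 198.1] [array([558.5, 201.1]), array([36.9, 31.2]), np.float64(2.4)]
chip_square 0.44 [253.2, 183.7, 267.1, 199.0] [array([560.4, 236.3]), array([37. , 33.8]), np.float64(2.7)]
chip_angle 0.63 [253.7, 166.0, 269.5, 186.0] [array([596.8, 230.1]), array([44. , 43.6]), np.float64(78.8)]
chip_strip 0.72 [258.1, 191.9, 276.5, 218.7] [array([522.7, 214. ]), array([64.8, 21.5]), np.float64(34.0)]
-28 -27 -29 -38 -28 -28 -24 -24 -27 -28 -26 -24 -27 -25 -24 -23 -23 -22 -24 -22
-28 -25 -11   7   7   7   2  -5 -15 -23 -24 -23 -25 -23 -25 -22 -23 -23 -25 -20
-27 -23   3   8   8   8   8   9   7   6  10   5   2 -17 -24 -25 -22 -23 -25 -21
-27 -27  13  23  16  10  10   6   4   8   8   7  12 -19 -24 -22 -22 -26 -25 -22
-26 -27 -28 -28 -28 -27  -5   3   8   8   8  11  12 -26 -24 -23 -22 -26 -22 -25
-24 -28 -27 -27 -25 -25 -24   6   7   8   7  13 -23 -25 -24 -22 -25 -27 -21 -27
-25 -26 -26 -27 -25 -24 -13   8   9   9   8  
[... 454 characters left out ...]
  -4   1  -1  -6  28  47  51  52  50  49  39  30 -17  -9   5
-25  -3  -1  -5  -3   0  -1   0  -1  -3 -13  13  38  54  42  24 -21 -28   0   6
-26 -26 -26 -27 -26   5  -1   0  -1   0  -3 -16 -24 -25 -27 -26 -22 -32  20   0
-27 -27 -24 -26 -26 -26  -6   0   0  -1   0  -3 -22 -25 -27 -27 -26 -28  37   0
-27 -27 -25 -25 -26 -28 -25   6  -1  -1  -1  -1  -5 -21 -28 -26 -27 -12  30   0
-28 -27 -26 -26 -26 -30 -26 -23  -5  -1   0  -1   0  -4 -26 -26 -29  12   0   0
-29 -26 -26 -26 -27 -28 -24 -26 -24   5  -1   0  -1  -2  -5 -22 -28  27   0   0
-27 -27 -26 -27 -29 -27 -24 -28 -27 -25  -4  -1  -1   0  -1  -9 -22  33   0   0
-27 -26 -26 -27 -31 -27 -26 -27 -25 -27 -21   4  -1   2  -6 -17 -14  16   0   0
```

The strip now lies flat and fully inside the tray (65 x 21 mm in the mask). The tray is unmoved and the disc is inside it. I put the block back.

Emit:
step_arm(moves=[[[-0.88,-3.5,0,0],[-0.88,-3.5,0,0],[-0.88,-3.5,0,0],[-0.88,-3.5,0,0],[-0.88,-3.5,0,0],[-0.88,-3.5,-1,0],[0,0,-2,0],[0,0,-2.5,0],[0,0,-2,0],[0,0,0,0]]])

```text
t: 22.63
tool_pos: [0.5079, -0.2735, 0.0508]
tool_rot: [2.103, -2.331, -0.014]
contact_force: [-1.8, 1.5, -3.1]
opening: 0.0279
```

Emit:
step_arm(moves=[[[0,0,-1,0],[0,0,-0.6,0],[0,0,-0.3,0],[0,0,-0.2,0],[0,0,0,0],[0,0,0,0]]])

```text
t: 23.13
tool_pos: [0.5116, -0.2758, 0.0357]
tool_rot: [-2.105, 2.332, -0.002]
contact_force: [0.4, 0.1, -1.0]
opening: 0.0279
```

Emit:
step_arm(moves=[[[0,0,-0.2,0],[0,0,-0.1,0],[0,0,0,0],[0,0,0,0]]])

```text
t: 23.47
tool_pos: [0.5119, -0.2761, 0.0336]
tool_rot: [-2.105, 2.332, -0.003]
contact_force: [-2.0, 1.1, 5.4]
opening: 0.0284
```

Emit:
step_arm(moves=[[[0,0,0.15,0],[0,0,0,0],[0,0,0,0]]], grip=0.35)

```text
t: 23.72
tool_pos: [0.5113, -0.2758, 0.0337]
tool_rot: [-2.105, 2.332, -0.001]
contact_force: [-0.1, -0.2, -0.1]
opening: 0.0556
```

Emit:
step_arm(moves=[[[0,0,1,0],[0,0,2,0],[0,0,3,0],[0,0,3,0],[0,0,2,0],[-0.5,1,0,0]]])

```text
t: 24.22
tool_pos: [0.5095, -0.2686, 0.1506]
tool_rot: [-2.102, 2.331, -0.019]
contact_force: [0.4, 0.1, 0.9]
opening: 0.0558
```

Emit:
step_arm(moves=[[[-0.98,3.77,0,0],[-0.98,3.77,0,0],[-0.98,3.77,0,0],[-0.98,3.77,0,0],[-0.98,3.77,0,0],[-0.98,3.77,0,0],[-0.98,3.77,0,0],[0,0,-2,0],[0,0,0,0]]], grip=0.22)

```text
t: 24.97
tool_pos: [0.4344, 0.0007, 0.1201]
tool_rot: [2.107, -2.325, -0.006]
contact_force: [-0.2, -0.0, -0.2]
opening: 0.0667
```

```bash
python3 - <<'E'
from f import *
a=viewer.get_image("top");b=viewer.get_image("scene");print(readout.get_obs()["tool_pos"])
cv2.imwrite("pics/h1.png",cv2.resize(np.vstack([a[110:290,210:510],b[120:300,180:480]]),None,fx=1.66,fy=1.66,interpolation=cv2.INTER_CUBIC))
for c in("top","scene"):
    for d in nets.pinpoint(c,"lid_grip")[:2]: print(c,d["confidence"],d["at"],ray(c,d["at"],.057))
    for d in nets.masks_of(c,"scraper")[:2]: print(c,d["confidence"],d["box"],fit(c,d["region"],np.array([.512,-.275,-.11]),B["scraper"]) if abs((d["box"][0]+d["box"][2])/2-proj(c,[.512,-.275,.03])[0])<20 else "")
E
```

```text
[ 0.4364 -0.0014  0.1225]
top 0.95 [446.7, 181.4, 470.8, 252.9] (array([ 0.5093, -0.276 , -0.121 ]), np.float64(0.8769079901082971))
top 0.64 [265.1, 187.5, 279.4, 199.9] 
scene 0.62 [285.9, 193.2] [ 0.4446 -0.0053  0.057 ]
scene 0.73 [236.8, 181.8, 383.8, 270.8] 
scene 0.65 [206.4, 221.7, 234.2, 273.5] (array([ 0.5153, -0.2795, -0.1303]), np.float64(0.849603606404477))
```

View pics/h1.png

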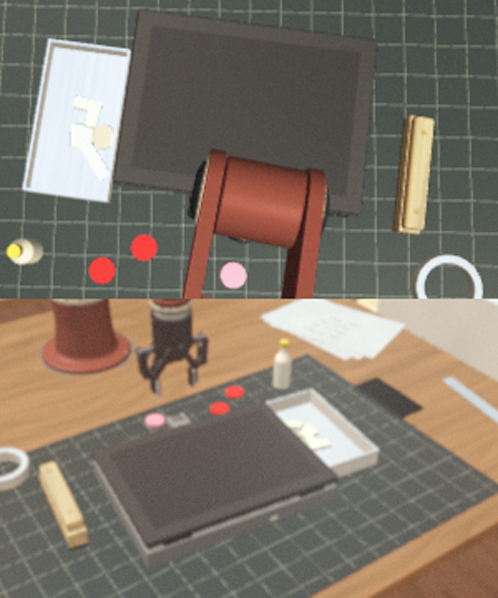

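Block stands upright on the right (crop 415,175), the chips are in the tray, and the gripper is above the lip. I lower and pinch.

Emit:
step_arm(moves=[[[0,0,-2.5,0],[0,0,-2.5,0],[0,0,-2,0],[0,0,-0.8,0],[0,0,-0.4,0],[0,0,0,0],[0,0,0,0]]])

```text
t: 25.85
tool_pos: [0.4385, -0.0021, 0.0426]
tool_rot: [-2.103, 2.332, -0.002]
contact_force: [0.1, 0.2, -0.3]
opening: 0.0664
```

Emit:
step_arm(moves=[[[0,0,0,0],[0,0,0,0],[0,0,0,0],[0,0,0,0],[0,0,0,0]]], grip=1, squeeze=80)

```text
t: 26.27
tool_pos: [0.4389, 0.0005, 0.0437]
tool_rot: [-2.1, 2.329, 0.004]
contact_force: [-2.5, 10.8, 8.0]
opening: 0.0382
```

Lip is held but a little high and off-centre (10.8 N sideways). I re-seat the grip.

Emit:
step_arm(moves=[[[0,0,0,0],[0,0,0,0],[0,0.25,-0.3,0],[0,0,-0.4,0],[0,0,0,0],[0,0,0,0]]], grip=0.3)

```text
t: 26.77
tool_pos: [0.4369, 0.0008, 0.0338]
tool_rot: [2.104, -2.332, -0.001]
contact_force: [0.0, 0.4, -0.6]
opening: 0.0594
```

Emit:
step_arm(moves=[[[0,0,0,0],[0,0,0,0],[0,0,0,0],[0,0,0,0],[0,0,0,0]]], grip=1)

```text
t: 27.18
tool_pos: [0.4374, 0.0007, 0.0346]
tool_rot: [2.104, -2.332, -0.0]
contact_force: [-2.0, -0.5, 3.2]
opening: 0.0388
```

```bash
python3 - <<'E'
import numpy as np
th=.785*(1-np.cos(np.linspace(0,np.pi,31)))/2
x=-.2922*np.cos(th)+.0066*np.sin(th);z=.2922*np.sin(th)+.0066*np.cos(th)
P=np.round(np.c_[x*.994,-x*.11,z]*100,2)
r=[[round(float(v),2) for v in d]+[0] for d in np.diff(P,axis=0)]
for i in range(0,30,10):print(r[i:i+10])
print(np.sum(r,0))
E
```

```text
[[0.0, 0.0, 0.06, 0], [0.0, 0.0, 0.19, 0], [0.01, 0.0, 0.31, 0], [0.02, 0.0, 0.43, 0], [0.04, 0.0, 0.54, 0], [0.06, -0.01, 0.66, 0], [0.08, -0.01, 0.75, 0], [0.11, -0.01, 0.84, 0], [0.16, -0.02, 0.92, 0], [0.2, -0.02, 0.99, 0]]
[[0.25, -0.03, 1.03, 0], [0.3, -0.03, 1.08, 0], [0.36, -0.04, 1.11, 0], [0.41, -0.05, 1.11, 0], [0.45, -0.05, 1.11, 0], [0.51, -0.05, 1.08, 0], [0.54, -0.06, 1.06, 0], [0.57, -0.07, 1.01, 0], [0.59, -0.06, 0.95, 0], [0.59, -0.07, 0.89, 0]]
[[0.59, -0.06, 0.81, 0], [0.57, -0.07, 0.74, 0], [0.54, -0.06, 0.65, 0], [0.49, -0.05, 0.57, 0], [0.44, -0.05, 0.48, 0], [0.38, -0.04, 0.39, 0], [0.3, -0.03, 0.31, 0], [0.22, -0.03, 0.22, 0], [0.13, -0.01, 0.13, 0], [0.05, -0.01, 0.04, 0]]
[ 8.96 -0.99 20.46  0.  ]
```

Emit:
step_arm(moves=[[[0,0,0.06,0],[0,0,0.19,0],[0.01,0,0.31,0],[0.02,0,0.43,0],[0.04,0,0.54,0],[0.06,-0.01,0.66,0],[0.08,-0.01,0.75,0],[0.11,-0.01,0.84,0],[0.16,-0.02,0.92,0],[0.2,-0.02,0.99,0]]])

```text
t: 28.02
tool_pos: [0.4441, 0.0, 0.091]
tool_rot: [2.104, -2.332, 0.0]
contact_force: [5.6, -1.5, -6.8]
opening: 0.0389
```

Emit:
step_arm(moves=[[[0.25,-0.03,1.03,0],[0.3,-0.03,1.08,0],[0.36,-0.04,1.11,0],[0.41,-0.05,1.11,0],[0.45,-0.05,1.11,0],[0.51,-0.05,1.08,0],[0.54,-0.06,1.06,0],[0.57,-0.07,1.01,0],[0.59,-0.06,0.95,0],[0.59,-0.07,0.89,0]]])

```text
t: 28.85
tool_pos: [0.4903, -0.005, 0.1962]
tool_rot: [2.104, -2.332, -0.001]
contact_force: [4.1, -1.5, -9.4]
opening: 0.0388
```

Emit:
step_arm(moves=[[[0.59,-0.06,0.81,0],[0.57,-0.07,0.74,0],[0.54,-0.06,0.65,0],[0.49,-0.05,0.57,0],[0.44,-0.05,0.48,0],[0.38,-0.04,0.39,0],[0.3,-0.03,0.31,0],[0.22,-0.03,0.22,0],[0.13,-0.01,0.13,0],[0.05,-0.01,0.04,0]]])

```text
t: 29.68
tool_pos: [0.5269, -0.0089, 0.2386]
tool_rot: [2.105, -2.331, -0.002]
contact_force: [2.5, 1.4, -9.5]
opening: 0.0386
```

Emit:
step_arm(moves=[[[0,0,0,0],[0,0,0,0],[0,0,0,0]]])

```text
t: 29.93
tool_pos: [0.5267, -0.0089, 0.2385]
tool_rot: [2.105, -2.332, -0.001]
contact_force: [3.1, 0.9, -10.7]
opening: 0.0386
```

```bash
python3 - <<'E'
from h import *
a=viewer.get_image("top");b=viewer.get_image("scene");o=readout.get_obs();print(o["tool_pos"],o["contact_force"],o["opening"])
p=o["tool_pos"];g=np.array([p[0]-.7277,p[1]+.0327]);xx=g[0]*np.cos(.11)-g[1]*np.sin(.11);zz=p[2]+.019-.047
print("angle",np.degrees(np.arctan2(zz,-xx)-np.arctan2(.0066,.2922)),"r",np.hypot(xx,zz))
# overlay lid front corners (top edge) for 40,45,50 deg
c,s=np.cos(-.11),np.sin(-.11)
for th,col in((40,(255,0,0)),(45,(0,255,0)),(50,(0,0,255))):
    t=np.radians(th)
    for cam,im in(("top",a),("scene",b)):
        q=[]
        for y in(-.185,.185):
            for r in(.265,):
                x=.13-(r*np.cos(t)-.018*np.sin(t));z=.047+r*np.sin(t)+.018*np.cos(t)
                q.append(proj(cam,[.5985+c*x-s*y,-.0184+s*x+c*y,z]))
        cv2.line(im,*[tuple(map(int,np.round(v))) for v in q],col,1)
cv2.imwrite("pics/h2.png",np.vstack([cv2.resize(a[100:290,210:510],None,fx=1.55,fy=1.55),cv2.resize(b[100:290,180:480],None,fx=1.55,fy=1.55)]))
E
```

```text
[ 0.52681891 -0.00892112  0.23860978] [  3.53330182   0.66422546 -10.74990159] 0.03778053573644484
angle 44.86218263858381 r 0.29201476651368913
```

View pics/h2.png

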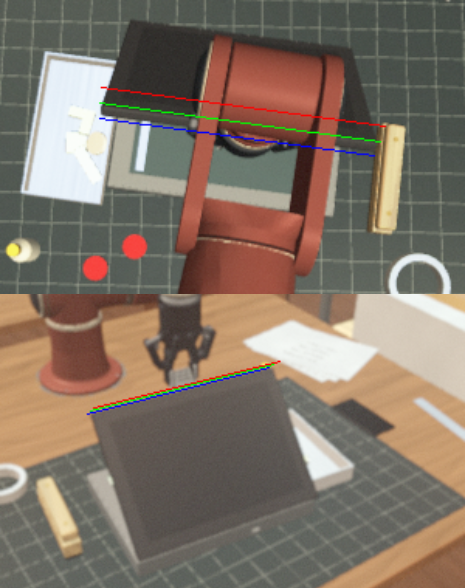

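```bash
python3 - <<'E'
from h import *
a=viewer.get_image("top").mean(2)
c,s=np.cos(-.11),np.sin(-.11)
def pr(th,y,h):
    t=np.radians(th);x=.13-(.265*np.cos(t)-h*np.sin(t));z=.047+.265*np.sin(t)+h*np.cos(t)
    return proj("top",[.5985+c*x-s*y,-.0184+s*x+c*y,z])
for y in(.15,.13):
    q=pr(45,y,.002);col=int(round(q[0]))
    print(col,[(th,np.round(pr(th,y,.002)[1],1),np.round(pr(th,y,.018)[1],1)) for th in(40,45,50)])
    r0=int(q[1])-18;print(r0,a[r0:r0+36,col-1:col+2].mean(1).astype(int))
for n in("phone","glue","tape","tray"):
    d=nets.masks_of("top",n)
    if d: print(n,d[0]["box"])
E
```

```text
291 [(40, np.float64(184.0), np.float64(178.1)), (45, np.float64(175.1), np.float64(168.6)), (50, np.float64(165.4), np.float64(158.4))]
157 [ 48  46  47  48  46  46  48  51  55  53  51  52  52  71  82  77  71  68
  67 105 156 173 173 173 173 174 173 173 173 173 173 173 172 172 173 174]
300 [(40, np.float64(185.3), np.float64(179.4)), (45, np.float64(176.4), np.float64(169.9)), (50, np.float64(166.7), np.float64(159.7))]
158 [ 48  46  48  46  45  47  45  52  53  52  55  51  52  67  81  77  72  69
  68  74 124 143 150 161 166 173 176 182 184 193 203 206 214 217 221 223]
phone [154.5, 164.2, 186.0, 218.6]
glue [211.6, 258.1, 238.3, 268.9]
tape [455.4, 262.2, 498.4, 306.6]
tray [222.9, 133.3, 283.6, 233.6]
```

The image edges (rows 170 and 176, against 168.6 and 175.1 predicted for 45°) and the kinematics (44.9°) agree. I hand in.

```bash
python3 -c "
from station import ctrl;print(ctrl.finish_job())"
```

```text
the job is handed in; nothing more can be done
None
```

The four offcuts are in the scrap tray, the scraper block is standing back on the desk, and the arm is holding the lid at 45 degrees. I handed the job in at about 30 s of the 66 s allowed.

- **Wiping:** One sweep with the block cleared the lid, but the strip ended up leaning on the tray rim. I tried twice to drag it off with the block's foot, and both tries failed. Pushing its raised end with the block's end face laid it flat inside. The disc is inside the tray too, but looks tilted against the wall.
- **Block:** It stands upright on the desk to the right of the scanner, close to where it started.
- **Lid:** I closed on the lip slightly high and off-centre at first, so I re-gripped before lifting. The arm's position gives 44.9°, and the camera edges put it about half a degree lower.
- **Lip force:** The wrist reads about 11 N at the lip, more than the 3 to 5 N you quoted. I think the difference is friction between the pads and the lip, but I did not check that.
- **Other items:** In the last check, the tray, tape and phone were within a few pixels of where they started, and the glue bottle overlapped its earlier position. The red and pink discs were not touched.

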